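# Pack up the short foot of a carving stand until it stops rocking

### The arm

A 6-joint arm with a two-finger parallel gripper is mounted at the origin on the work surface. World frame = base frame: x ahead of the robot, y to its left, z up, the work surface at z = 0. Lengths are in mm, angles in rad, forces in N, time in s.
With the tool pointing down it reaches from about 275 to 750 mm from the base axis. Payload 10.2 kg.
Tool frame: the origin (TCP) lies midway between the tips of the shut fingers; the grasp point (between the pads) lies 19 mm behind it; z points along the fingers, y is the line along which they close (so a half turn about z gives the same grasp; the last joint's range is limited). The gripper opens to 85 mm and grips with 20 to 120 N. Pads are 22 mm wide; open, the fingers measure 114 mm over their backs; the gripper's body (76 mm by 85 mm) begins 54 mm behind the grasp point. The pads swing forward as they close: fully open they stand 13 mm farther back than shut.
Start: joints at [-1.547, 0.313, 1.498, -0, 1.331, -0.223], TCP at [128.245, -509.101, 231.294] pointing down, gripper open.
Joint ranges: [-2.94, 2.94], [-0.97, 2.17], [0.19, 2.56], [-1.23, 4.37], [0.02, 3.11], [-2.88, 2.88]. Speed limits (rad/s): [2.39, 2.39, 3.01, 3.14, 3.14, 3.14].

### API

Orientations are given as a unit quaternion [w, x, y, z].
In Python, from rig import ctrl gives the robot as it stands.
- The arm moves only by the tool send_rows, never from a script. Its argument "targets" is a list of rows, each a list of 7 numbers: the closure, from -1 (fully open) to 1 (shut), so that 0 is half open, then the shift along the tool's x, y, z in m, then the turn, a rotation vector about the tool's x, y, z in rad. In form: [[claw, dx, dy, dz, ax, ay, az], ...]. A call has exactly 10 rows; each row shifts and turns the commanded pose from where the row before left it, along the tool's axes as they then stand; what a row does not reach is not made up. A row lasts 1/8 s, in which the tool goes at most 62.5 mm and 10.7 degrees, less where a joint would pass 70% of its speed; a pose out of reach is approached as far as the arm can. A call with a gripper value outside its range is refused whole. The fingers move at their own pace and stop on an object; "squeeze" is the grip in N (left out, the last holds). Time passes only in rows, so rows that do not move let the fingers close, or fill a call up. It gives the time, the measured TCP pose, the force, the opening and the grip force at its end, in the units of the state.
- ctrl.sense(): the state, without advancing time (a new reading comes with each control period).
- ctrl.capture(name): name is "scene" or "top" or "wrist"; returns a dict with "img" (480x640x3 uint8, red, green, blue), "camera_matrix" (3x3 intrinsics, pixels), "R" (3x3) and "t" (3): a world point X has camera coordinates R X + t. Camera axes: x right, y down, z forward; pixel columns grow to the right and rows downward; lengths in mm; the calibration is good to about 2 mm. A picture is of the moment at which its call begins. There is no depth.
- ctrl.finish_job(): hands the job in; it is judged then, once.
Trained networks look in a picture, given as the dict that the camera call returned (one of the last four; its "shot" number tells which), for a name from the list of things; names that differ only in an ending like _2 or _b are one class to them, and where a whole thing is asked for, a point or a joint stands for the part that bears it (a point fixed in the world has none). Each returns a list of dicts, best first, with "score" (0 to 1); they miss things now and then, are a little off and sometimes report something else, mostly with a low value. They report only what shows in the picture. A call takes as long as a camera call. They do not tell look-alikes from the thing itself.
- ctrl.boxes_of(query, picture): "extent" ([left, top, width, height] in pixels, round what is visible of it).
- ctrl.landmark_of(query, picture): "point" ([column, row] in pixels: a listed point, or the origin of a listed thing).
The state is a dict: "time_s": time; "joints": joint angles; "dq": joint speeds; "tau": joint torques, N m; "eef_pos": TCP position; "ee_rot": TCP orientation; "force": force on the tool from outside, world axes, zero at the start; "wrist_torque": the same for the moment, N m; "grip_width": opening from 0.0 (shut) to 1.0 (fully open); "grip_force": force on a finger pad.
Only numpy, scipy, OpenCV 4.12 (cv2) and the standard library are available. Lean on these libraries where they do the work, as an engineer would, in place of code of your own. Each camera call takes 0.05 s, during which the arm holds its last target. There are 200 camera calls.

### The job

The carving stand rocks because one of its four feet is seized too short. Slide the flat slate slips under that foot one at a time, as many as are needed to leave only a small gap, then slide the slate wedge in thin end first on top of them and push it gently home until it is just snug under the foot and the stand no longer rocks. Do not jack the stand up or shove it along the bench, and leave the tools and other things around it alone.

Things in the scene. Friction and masses are not known exactly. Their poses are not given: they have to be found in the camera images.
- stand: Cast-iron turntable with a limestone ammonite fixed on it, 5 kg, 0.27 m high, standing loose. Four arms in a cross, 24 mm wide, tops at 52 mm, end in bosses of radius 18 mm, 150 mm from the centre, undersides 31 mm above the bench, each over a round rubber foot of radius 16 mm. Wheel: radius 88 mm, top at 99 mm. Origin: under its centre at bench height, z up; -x points along the arm of the short foot.
- short_foot (a point): Centre of the flat boss top over the short foot, the one nearest the shims, 54 mm above the bench. Its pad hangs 11.5 to 17.5 mm above the bench; the gap differs each time and is not measured. Shims go in along the stand's +x. The stand rests level on the other three feet; 4 to 9 N down on this boss rocks it until the pad meets what is below; it swings back when let go.
- slip_a: Flat slate slip, 100 mm long (its x axis), 32 mm wide (y), 5 mm thick, 45 g, lying on the bench. Origin: centre of its underside. One slip serves for gaps up to about 13.5 mm, two above.
- slip_b: A second slate slip, the same as slip_a; it may be left on the bench if it is not needed.
- wedge: Slate wedge, 100 mm long (x), 32 mm wide (y), 53 g, flat below; its top slopes evenly from 2 mm thick at the thin end (+x) to 10 mm at the thick end (-x). Origin: centre of its underside. Once it touches the foot, its load grows by some 5 N per mm of push and is about as large as the push; friction holds it when let go.
- chisel: Steel stone chisel, 190 mm long, lying on the bench; leave alone.
- claw_chisel: Steel claw chisel, 180 mm long, lying on the bench; leave alone.
- mallet: Round wooden mallet standing on its head, 68 mm across, 167 mm high; leave alone.
- offcut: Limestone offcut, 75 x 55 x 50 mm; leave alone.
- rasp: Wood-handled rasp, about 240 mm long, lying on the bench; leave alone.
- tub: Yellow plastic tub, 124 mm across, 75 mm high; leave alone.
Mind the look-alikes: they are no part of the job. Leave any blue or brown look-alike of the wedge alone.

How it is judged:
By the outcome, as a careful person would: the job done as asked, in the order asked, and still so for the second after the job is handed in, with the robot touching nothing.
It also fails if it takes over 72 s, if anything falls off the work surface, if the arm or the gripper's body presses on something with over 40 N, if the wrist force passes 120 N, or if a joint passes its speed limit or range.

## Working session

There is one attempt and no reset: what is moved stays moved. The work goes in short steps, Python scripts to look and compute and a tool call to move; the robot and the scene stay as the last step left them, time stands still between calls to the robot, and variables do not carry over. Pictures are saved under pics/ and viewed, at most 10 in all, crops included, and the job is handed in when it is done.

Besides the shell and the picture viewer there is one more tool, called after "Call:" as a command line: name --pt "numbers of a row" for each row, then --argument value for the rest. send_rows: Moves the arm, as the interface text tells. Its arguments: {"type":"object","properties":{"targets":{"type":"array"},"squeeze":{"type":"number"}},"required":["targets"]}

```bash
mkdir -p pics; ls
cat > h.py <<'E'
import numpy as np, cv2
from rig import ctrl
def px2w(P,uv,z):
    K,R,t=map(np.array,(P["camera_matrix"],P["R"],P["t"]))
    d=R.T@np.linalg.solve(K,[uv[0],uv[1],1.]); c=-R.T@t.ravel()
    return c+d*(z-c[2])/d[2]
def w2px(P,X):
    K,R,t=map(np.array,(P["camera_matrix"],P["R"],P["t"])); q=K@(R@np.array(X,float)+t.ravel()); return q[:2]/q[2]
def save(P,n,crop=None,f=1):
    im=P["img"][:,:,::-1]
    if crop: x,y,w,h=crop; im=im[y:y+h,x:x+w]
    cv2.imwrite("pics/"+n,cv2.resize(im,None,fx=f,fy=f,interpolation=cv2.INTER_CUBIC))
E
python3 - <<'E'
from h import *
S=ctrl.sense(); print(S)
T=ctrl.capture("top"); C=ctrl.capture("scene")
save(T,"top.png");save(C,"scene.png")
print("cam",[-np.array(P["R"]).T@np.array(P["t"]).ravel() for P in (T,C)])
for n,z in [("stand",0),("short_foot",54),("slip_a",0),("wedge",0),("chisel",0),("claw_chisel",0),("mallet",0),("offcut",0),("rasp",0),("tub",0)]:
  for nm,P in (("T",T),("C",C)):
    print(n,nm,[(np.round(d["point"]).astype(int).tolist(),round(d["score"],2),px2w(P,d["point"],z).round()[:2].tolist()) for d in ctrl.landmark_of(n,P)[:4]])
E
```

```text
pics
{'time_s': 0.0, 'joints': array([-1.54742533e+00,  3.13506012e-01,  1.49842058e+00, -4.18879913e-05,
        1.33099093e+00, -2.23399954e-01]), 'dq': array([-0.00024792,  0.00092348,  0.00014275, -0.00027999, -0.00030981,
        0.00042239]), 'tau': array([ 8.01838505e-04, -4.12260962e+01, -2.59743011e+01, -1.21179673e-04,
        4.11675515e-03,  1.97198545e-05]), 'eef_pos': array([ 128.21577783, -508.84590338,  230.71262385]), 'ee_rot': array([-6.61155479e-04,  9.92396833e-01,  1.23077565e-01,  4.59029593e-05]), 'force': array([ 0.71870147,  0.41632645, -0.37615709]), 'wrist_torque': array([-0.01064944, -0.01351525, -0.01155108]), 'grip_force': 0.0, 'grip_width': 0.9997743980305135}
cam [array([ 406.67030618,   33.97052605, 1223.63762037]), array([1009.09517211,  525.01627504,  955.64601697])]
stand T [([268, 223], 0.56, [610.0, 181.0])]
stand C [([350, 317], 0.69, [614.0, 188.0]), ([326, 251], 0.28, [535.0, 12.0])]
short_foot T [([317, 236], 0.76, [564.0, 47.0])]
short_foot C [([324, 253], 0.64, [568.0, 44.0])]
slip_a T [([426, 241], 0.86, [552.0, -254.0]), ([425, 208], 0.78
[... 305 characters left out ...]
[308, 147], 0.68, [325.0, -313.0])]
chisel T [([481, 270], 0.93, [468.0, -401.0])]
chisel C [([252, 152], 0.8, [467.0, -402.0])]
claw_chisel T [([348, 160], 0.76, [788.0, -44.0]), ([426, 280], 0.5, [445.0, -250.0])]
claw_chisel C [([228, 292], 0.71, [790.0, -43.0])]
mallet T [([180, 290], 0.66, [431.0, 422.0])]
mallet C [([483, 343], 0.79, [431.0, 422.0])]
offcut T [([409, 161], 0.7, [780.0, -217.0])]
offcut C [([196, 240], 0.96, [768.0, -221.0])]
rasp T [([477, 195], 0.78, [680.0, -404.0])]
rasp C [([188, 185], 0.72, [683.0, -404.0])]
tub T [([170, 236], 0.66, [579.0, 454.0]), ([426, 240], 0.31, [555.0, -256.0])]
tub C [([450, 398], 0.71, [581.0, 455.0]), ([483, 343], 0.65, [433.0, 423.0])]
```

View pics/top.png

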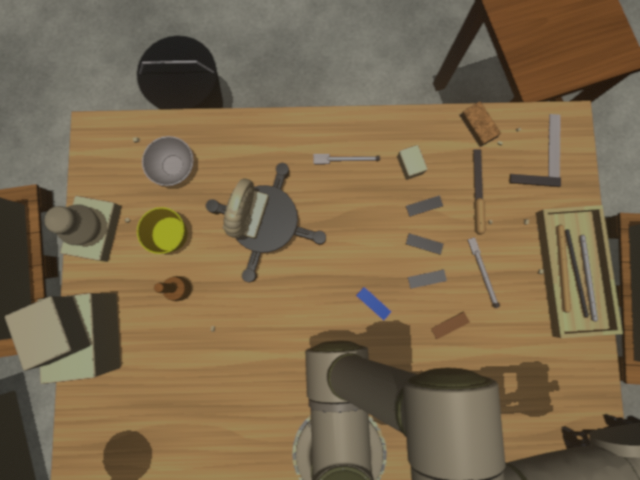

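View pics/scene.png

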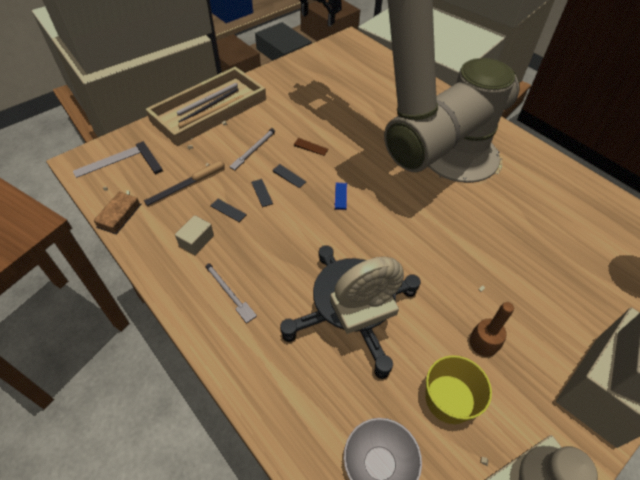

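Top view: three dark slate pieces at about (424,206), (424,243) and (427,279). The last is lighter and is the wedge candidate, so (424,206) and (424,243) are the slips. The blue look-alike is at (373,303) and the brown one at (450,325). The short foot's boss is at (317,236), the arm end nearest the slates. Next I check the choice in one close crop and get the outlines.

```bash
cat >> h.py <<'E'
def goto(p=None,alpha=None,tip=None):
    """shift in tool axes (mm) from measured pose to world p, and az to reach tool-x heading alpha (pointing down)"""
    from scipy.spatial.transform import Rotation as Ro
    s=ctrl.sense(); w,x,y,z=s["ee_rot"]; M=Ro.from_quat([x,y,z,w]).as_matrix()
    a=np.arctan2(M[1,0],M[0,0]); print("pos",s["eef_pos"].round(1),"alpha",round(a,4),"tilt",np.degrees(np.arccos(-M[2,2])).round(2),"F",s["force"].round(1),"t",s["time_s"])
    if p is not None: print(" shift(tool,mm)",(M.T@(np.array(p)-s["eef_pos"])).round(1))
    if alpha is not None: print(" az",round((a-alpha+np.pi)%(2*np.pi)-np.pi,4))
def rects(P,z=5,roi=None):
    im=P["img"]; hsv=cv2.cvtColor(im,cv2.COLOR_RGB2HSV)
    m=((hsv[...,1]<70)&(hsv[...,2]<150)).astype(np.uint8)
    if roi: k=np.zeros_like(m); x,y,w,h=roi; k[y:y+h,x:x+w]=1; m&=k
    cs,_=cv2.findContours(cv2.morphologyEx(m,cv2.MORPH_OPEN,np.ones((3,3))),cv2.RETR_EXTERNAL,cv2.CHAIN_APPROX_NONE)
    for c in cs:
        if cv2.contourArea(c)<60: continue
        W=np.array([px2w(P,q[0],z)[:2] for q in c],np.float32); r=cv2.minAreaRect(W); b=cv2.boxPoints(r)
        e=max((b[1]-b[0],b[2]-b[1]),key=np.linalg.norm)
        print("px",c.mean((0,1)).round(),"ctr",np.round(r[0],1),"size",np.round(sorted(r[1]),1),"ang",round(float(np.arctan2(e[1],e[0])%np.pi),3),"V",hsv[...,2][m>0].mean().round())
E
python3 - <<'E'
from h import *
T=ctrl.capture("top"); W=ctrl.capture("wrist")
rects(T,4,(395,190,65,105))
save(T,"crop.png",(340,185,130,160),3.75)
save(W,"w0.png")
R=np.array(W["R"]);print("wcam",(-R.T@np.array(W["t"]).ravel()).round(),R[2].round(2),W["camera_matrix"][0][0])
f=px2w(T,(317,236),54)
for uv in [(283,170),(213,206),(321,238),(250,275)]: print(px2w(T,uv,54).round())
# view pose: above slips
goto((560,-250,400))
E
```

```text
px [427. 279.] ctr [ 448.2 -250.9] size [ 30.5 100.4] ang 1.761 V 96.0
px [424. 243.] ctr [ 544.8 -248.4] size [29.7 96.8] ang 1.256 V 96.0
px [424. 206.] ctr [ 650.9 -253.8] size [29.5 96.2] ang 1.853 V 96.0
wcam [ 198. -491.  374.] [-0.28 -0.07 -0.96] 405.74668831602634
[746. 134.  54.]
[651. 322.  54.]
[559.  35.  54.]
[465. 223.  54.]
pos [ 128.2 -509.1  231.3] alpha 0.2468 tilt 0.0 F [-0.8 -1.2 -0.2] t 1.2
 shift(tool,mm) [ 482.  -145.8 -168.7]
```

View pics/crop.png

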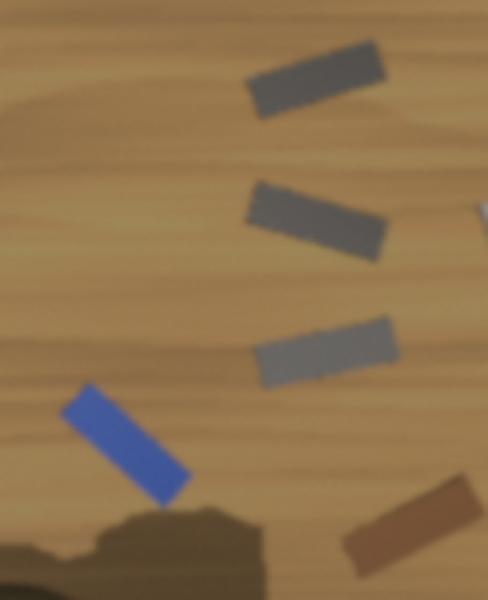

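The crop matches: the slips are the two darker pieces, and the wedge is the lighter grey one at top px (427,279). Moving above them for a close wrist view.

Call:
send_rows --pt "-1 0.0477 -0.0167 0.003 0 0 0" --pt "-1 0.0477 -0.0167 0.003 0 0 0" --pt "-1 0.0477 -0.0167 0.003 0 0 0" --pt "-1 0.0477 -0.0167 0.003 0 0 0" --pt "-1 0.0477 -0.0167 0.003 0 0 0" --pt "-1 0.0477 -0.0167 0.003 0 0 0" --pt "-1 0.0477 -0.0167 0.003 0 0 0" --pt "-1 0.0477 -0.0167 0.003 0 0 0" --pt "-1 0.0477 -0.0167 0.003 0 0 0" --pt "-1 0.0477 -0.0167 0.003 0 0 0" --squeeze 40

```text
time_s: 2.45
eef_pos: [551.3, -229.5, 201.2]
ee_rot: [0.0, 0.992, 0.123, 0.0]
force: [-0.6, -1.3, 0.2]
grip_width: 1.002
grip_force: 0.0
```

Call:
send_rows --pt "-1 0 0 0 0 0 -0.168" --pt "-1 0 0 0 0 0 -0.168" --pt "-1 0 0 0 0 0 -0.168" --pt "-1 0 0 0 0 0 -0.168" --pt "-1 0 0 0 0 0 -0.168" --pt "-1 0 0 0 0 0 -0.169" --pt "0 0 0 0 0 0 0" --pt "0 0 0 0 0 0 0" --pt "0 0 0 0 0 0 0" --pt "0 0 0 0 0 0 0"

```text
time_s: 3.7
eef_pos: [550.0, -230.7, 201.3]
ee_rot: [0.0, 0.81, 0.587, -0.0]
force: [0.2, 0.7, -0.3]
grip_width: 0.5
grip_force: 0.0
```

Run:
```python
from h import *
W=ctrl.capture("wrist"); save(W,"w1.png")
goto((545,-250,100)); print(ctrl.sense()["grip_width"],ctrl.sense()["joints"].round(2))
rects(W,4)
for n in("slip_a","wedge"):
  print(n,[(np.round(d["point"]).tolist(),round(d["score"],2),px2w(W,d["point"],0).round(1)[:2].tolist()) for d in ctrl.landmark_of(n,W)[:4]])
```

```text
pos [ 550.  -230.6  201.3] alpha 1.2551 tilt 0.0 F [ 0.6  0.9 -0.9] t 3.75
 shift(tool,mm) [-20.    1.3 101.3]
0.49789371884817474 [-0.59  0.49  1.31 -0.    1.33 -0.28]
px [483. 413.] ctr [ 639.5 -489.9] size [52.1 78.3] ang 2.519 V 44.0
px [151. 415.] ctr [ 321.9 -384. ] size [64.7 73.8] ang 1.138 V 44.0
px [134. 363.] ctr [ 327.8 -326.6] size [ 8.8 20.4] ang 3.097 V 44.0
px [568. 320.] ctr [ 732.1 -409.2] size [ 22.4 136.5] ang 3.113 V 44.0
px [399. 334.] ctr [ 584.5 -378.7] size [ 31.3 101.1] ang 1.403 V 44.0
px [226. 298.] ctr [ 444.8 -292.5] size [ 48.6 189.6] ang 1.541 V 44.0
px [319. 220.] ctr [ 542.7 -247.5] size [30.8 98.8] ang 1.253 V 44.0
px [439. 188.] ctr [ 648.8 -252.7] size [31.5 99.8] ang 1.854 V 44.0
slip_a [([436.0, 192.0], 0.9, [646.1, -253.9])]
wedge [([113.0, 346.0], 0.94, [314.4, -304.5]), ([72.0, 116.0], 0.84, [379.2, -100.6]), ([215.0, 256.0], 0.72, [443.2, -249.7])]
```

View pics/w1.png

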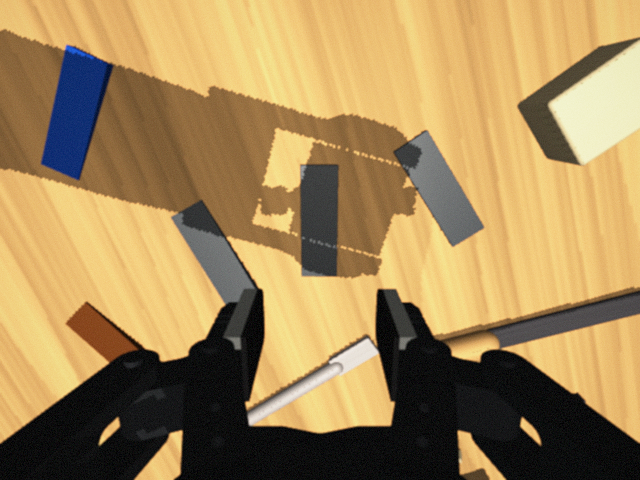

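The wrist view shows slip 1 under the gripper at (319,220), slip 2 at (439,188), and the wedge partly hidden at (215,255). Blue is at (75,115) and brown at (100,330). Picking slip 1 near its tail end.

Call:
send_rows --pt "0 -0.014 -0.0004 0.045 0 0 0" --pt "0 -0.014 -0.0004 0.045 0 0 0" --pt "0 -0.014 -0.0003 0.045 0 0 0" --pt "0 -0.0125 -0.0003 0.04 0 0 0" --pt "0 0 0 0.015 0 0 0" --pt "0 0 0 0.007 0 0 0" --pt "0 0 0 0 0 0 0" --pt "0 0 0 0 0 0 0" --pt "0 0 0 0 0 0 0" --pt "0 0 0 0 0 0 0"

```text
time_s: 5.1
eef_pos: [531.9, -282.1, 4.7]
ee_rot: [0.0, 0.809, 0.587, 0.0]
force: [0.3, 0.5, -0.5]
grip_width: 0.499
grip_force: 0.0
```

Run:
```python
from h import *
goto((531.7,-282,1.5))
W=ctrl.capture("wrist"); save(W,"w2.png"); rects(W,4)
for n in("slip_a","wedge"):
  print(n,[(np.round(d["point"]).tolist(),round(d["score"],2),px2w(W,d["point"],0).round(1)[:2].tolist()) for d in ctrl.landmark_of(n,W)[:4]])
```

```text
pos [ 531.9 -282.1    4.7] alpha 1.2559 tilt 0.04 F [ 0.3  0.5 -0.5] t 5.1
 shift(tool,mm) [-0.  -0.2  3.2]
px [422. 441.] ctr [ 553.9 -357.2] size [5.1 8. ] ang 1.591 V 56.0
px [220. 440.] ctr [ 469.8 -329.2] size [ 7.4 11.7] ang 1.192 V 56.0
px [215. 408.] ctr [ 474.5 -312.8] size [3.8 6.5] ang 0.521 V 56.0
px [424. 407.] ctr [ 559.  -339.4] size [5.6 6.1] ang 0.971 V 56.0
px [485. 411.] ctr [ 581.4 -351.1] size [23.6 40.9] ang 2.125 V 56.0
px [151. 404.] ctr [ 447.7 -305.7] size [29.  35.3] ang 1.069 V 56.0
px [509. 366.] ctr [ 596.8 -330.7] size [4.5 8.8] ang 2.136 V 56.0
px [129. 364.] ctr [ 449.2 -281.8] size [ 4.4 12. ] ang 3.047 V 56.0
px [207. 348.] ctr [ 482.3 -285.2] size [4.9 9.3] ang 2.455 V 56.0
px [427. 348.] ctr [ 566.7 -312.7] size [4.8 8.6] ang 2.366 V 56.0
px [401. 342.] ctr [ 559.  -308.8] size [15.3 51.1] ang 1.368 V 56.0
px [239. 343.] ctr [ 493.1 -288.1] size [14.2 52.4] ang 1.137 V 56.0
px [ 85. 282.] ctr [ 444.5 -245.6] size [37.7 90.9] ang 1.757 V 56.0
px [319. 219.] ctr [ 541.2 -252.2] size [31.6 90.5] ang 1.254 V 56.0
px [596. 126.] ctr [ 649. -253.] size [ 33.3 100.4] ang 1.853 V 56.0
slip_a [([321.0, 218.0], 0.87, [542.6, -248.4]), ([610.0, 140.0], 0.78, [649.0, -253.2])]
wedge [([88.0, 294.0], 0.79, [444.6, -249.6]), ([611.0, 137.0], 0.18, [649.4, -252.3])]
```

View pics/w2.png

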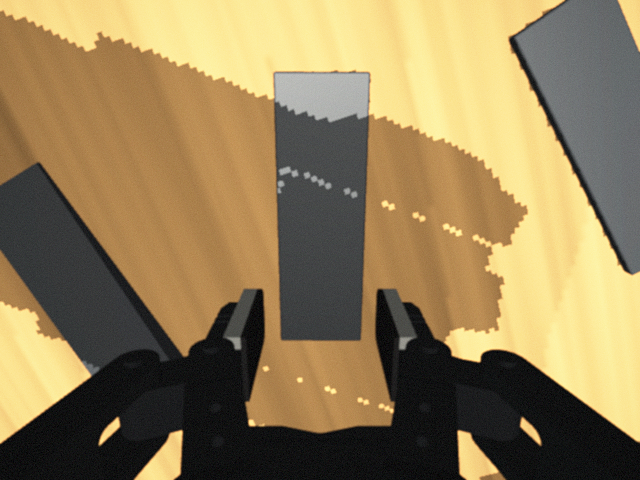

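The slip (319,215) sits centred between the pads. The wedge's visible side strip runs from thin at (40,163) to thick at (180,365), so its thin end is toward +y, which suits this heading. Closing on the slip.

Call:
send_rows --pt "0 0 0 0.0017 0 0 0" --pt "0 0 0 0.0015 0 0 0" --pt "1 0 0 0 0 0 0" --pt "1 0 0 0 0 0 0" --pt "1 0 0 0 0 0 0" --pt "1 0 0 0 0 0 0" --pt "1 0 0 -0.01 0 0 0" --pt "1 0 0 -0.02 0 0 0" --pt "1 0 0 -0.03 0 0 0" --pt "1 0 0 -0.03 0 0 0" --squeeze 40

```text
time_s: 6.5
eef_pos: [531.7, -282.0, 92.6]
ee_rot: [0.0, 0.809, 0.587, 0.0]
force: [0.5, -0.2, -0.4]
grip_width: 0.354
grip_force: 39.6
```

Run:
```python
from h import *
s=ctrl.sense(); print(s["grip_width"],s["grip_force"])
W=ctrl.capture("wrist"); save(W,"w3.png"); rects(W,90,(200,40,240,320))
u=np.array([np.cos(1.262),np.sin(1.262)])
goto(); p=s["eef_pos"][:2]
# view pose near foot: 200mm outward, for fine look at the foot
f=np.array([559.4,35.]); goto((*(f-u*150),60),1.262)
```

```text
0.3538829410431779 39.598347544670105
px [232. 350.] ctr [ 490.3 -289.2] size [5.8 9.1] ang 0.625 V 67.0
px [404. 348.] ctr [ 558.8 -310.9] size [6.8 9.8] ang 2.536 V 67.0
px [381. 322.] ctr [ 553.2 -297.2] size [13.9 32.4] ang 1.376 V 67.0
px [258. 323.] ctr [ 503.8 -281.1] size [14.3 32.3] ang 1.131 V 67.0
px [210. 276.] ctr [ 496.9 -257.5] size [12.9 28.5] ang 1.172 V 67.0
px [318. 220.] ctr [ 540.5 -253.9] size [33.4 93.3] ang 1.244 V 67.0
pos [ 533.3 -283.1   96.9] alpha 1.2559 tilt 0.39 F [ 1.3 -0.4  3.6] t 6.55
pos [ 533.3 -283.1   96.9] alpha 1.2559 tilt 0.39 F [ 1.3 -0.4  3.6] t 6.55
 shift(tool,mm) [160.6 -73.   36. ]
 az -0.0061
```

Call:
send_rows --pt "1 0.035 -0.012 -0.0095 0 0 -0.006" --pt "1 0.035 -0.012 -0.0095 0 0 0" --pt "1 0.035 -0.012 -0.0095 0 0 0" --pt "1 0.035 -0.012 -0.0095 0 0 0" --pt "1 0.035 -0.012 -0.0095 0 0 0" --pt "1 0.035 -0.012 -0.0095 0 0 0" --pt "1 0 0 0 0 0 0" --pt "1 0 0 0 0 0 0" --pt "1 0 0 0 0 0 0" --pt "1 0 0 0 0 0 0"

```text
time_s: 7.8
eef_pos: [527.2, -60.8, 147.8]
ee_rot: [-0.0, 0.808, 0.589, -0.0]
force: [0.3, 0.6, -0.8]
grip_width: 0.355
grip_force: 39.6
```

Run:
```python
from h import *
W=ctrl.capture("wrist"); save(W,"w4.png"); T=ctrl.capture("top"); S=ctrl.capture("scene")
goto(); s=ctrl.sense(); print(s["joints"].round(2))
for nm,P in (("W",W),("T",T),("S",S)):
  for n,z in(("short_foot",54),("stand",0)):
    print(nm,n,[(np.round(d["point"],1).tolist(),round(d["score"],2),px2w(P,d["point"],z).round(1)[:2].tolist()) for d in ctrl.landmark_of(n,P)[:3]])
rects(W,150,(200,40,240,320))
```

```text
pos [527.3 -60.4 148. ] alpha 1.2613 tilt 0.01 F [-1.4 -0.3 -0.8] t 7.95
[-0.33  0.4   1.6  -0.    1.14 -0.03]
W short_foot [([323.4, 46.5], 0.72, [560.8, 40.8])]
W stand []
T short_foot [([318.9, 234.9], 0.8, [567.2, 40.5])]
T stand [([268.0, 222.4], 0.69, [612.4, 181.7]), ([181.4, 289.3], 0.42, [432.2, 418.5])]
S short_foot [([327.7, 250.8], 0.73, [558.4, 45.0]), ([317.9, 206.6], 0.22, [486.9, -75.9])]
S stand [([351.5, 314.3], 0.97, [606.5, 185.9]), ([189.6, 187.4], 0.73, [684.3, -391.2])]
px [231. 348.] ctr [488.3 -66.2] size [6.1 6.7] ang 2.765 V 65.0
px [405. 348.] ctr [554.  -86.5] size [4. 6.] ang 1.319 V 65.0
px [380. 323.] ctr [548.9 -73.2] size [13.5 31.2] ang 1.366 V 65.0
px [259. 324.] ctr [501.2 -58. ] size [12.7 31.3] ang 1.151 V 65.0
px [320. 230.] ctr [535.  -33.7] size [32.3 85.2] ang 1.255 V 65.0
px [349.  55.] ctr [562.6  22.8] size [4.  9.9] ang 1.133 V 65.0
```

View pics/w4.png

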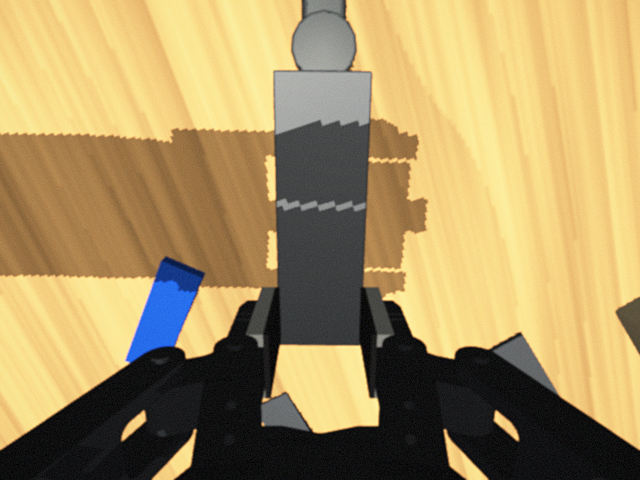

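Wrist view: the boss disc is at (324,42), in line with the held slip (272–370, 70) to about 1 mm. The cameras agree on the foot near (561.6, 42.4). Back off, lower, then check the height.

Call:
send_rows --pt "1 -0.02 0.001 0 0 0 0" --pt "1 0 0 0.04 0 0 0" --pt "1 0 0 0.04 0 0 0" --pt "1 0 0 0.04 0 0 0" --pt "1 0 0 0.015 0 0 0" --pt "1 0 0 0.0085 0 0 0" --pt "1 0 0 0 0 0 0" --pt "1 0 0 0 0 0 0" --pt "1 0 0 0 0 0 0" --pt "1 0 0 0 0 0 0"

```text
time_s: 9.5
eef_pos: [522.3, -79.5, 5.0]
ee_rot: [0.0, 0.807, 0.59, 0.0]
force: [1.2, 0.1, -0.1]
grip_width: 0.351
grip_force: 39.7
```

```bash
cat >> h.py <<'E'
YAW=1.262; U=np.array([np.cos(YAW),np.sin(YAW)]); N=np.array([np.sin(YAW),-np.cos(YAW)]); F=np.array([561.6,42.4])
def rel(p): d=np.array(p[:2])-F; return (d@U).round(1),(d@N).round(1)
E
python3 - <<'E'
from h import *
s=ctrl.sense(); goto(); print(rel(s["eef_pos"]))
W=ctrl.capture("wrist"); S=ctrl.capture("scene")
for nm,P in (("W",W),("S",S)):
    print(nm,[(np.round(d["point"],1).tolist(),round(d["score"],2)) for d in ctrl.landmark_of("short_foot",P)[:3]])
save(S,"s4.png",(260,200,130,100),6)
E
```

```text
pos [522.3 -79.5   5. ] alpha 1.2618 tilt 0.04 F [ 1.2  0.1 -0.1] t 9.5
(np.float64(-128.1), np.float64(-0.4))
W []
S [([328.6, 249.8], 0.92)]
```

View pics/s4.png

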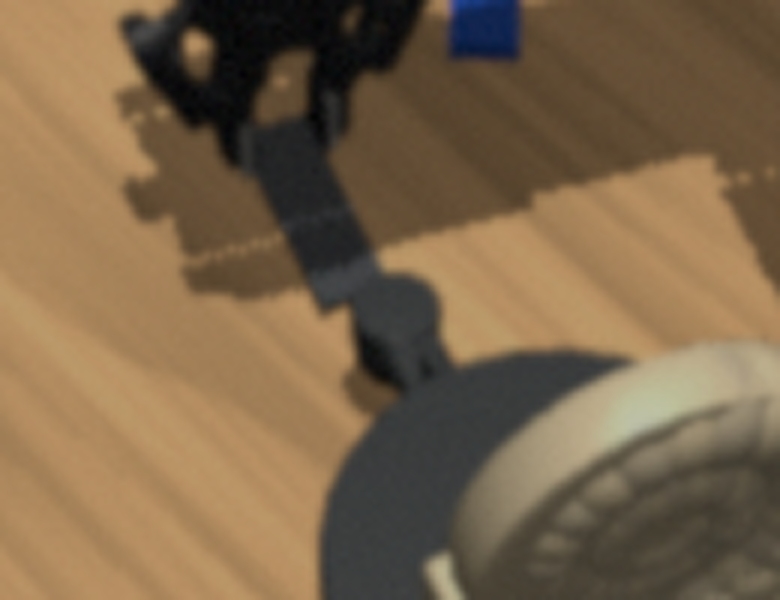

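Scene crop: the slip points straight at the short foot's boss (400,310), with its tip just short of it. Sliding in.

Call:
send_rows --pt "1 0 0.0004 0.002 0 0 0" --pt "1 0.012 0 0 0 0 0" --pt "1 0.012 0 0 0 0 0" --pt "1 0.012 0 0 0 0 0" --pt "1 0.012 0 0 0 0 0" --pt "1 0.012 0 0 0 0 0" --pt "1 0.012 0 0 0 0 0" --pt "1 0.014 0 0 0 0 0" --pt "1 0 0 0 0 0 0" --pt "1 0 0 0 0 0 0"

```text
time_s: 10.95
eef_pos: [548.6, 2.3, 2.6]
ee_rot: [-0.0, 0.807, 0.59, -0.0]
force: [-0.0, -0.4, -0.5]
grip_width: 0.35
grip_force: 39.7
```

Run:
```python
from h import *
s=ctrl.sense(); goto(); print(rel(s["eef_pos"]),s["force"]@np.r_[U,0],s["wrist_torque"])
```

```text
pos [548.6   2.3   2.6] alpha 1.2619 tilt 0.01 F [-0.  -0.4 -0.5] t 10.95
(np.float64(-42.2), np.float64(-0.2)) -0.40262088697124027 [-0.03666169 -0.05724457  0.00788499]
```

Call:
send_rows --pt "1 0 0 0.0012 0 0 0" --pt "0.05 0 0 0 0 0 0" --pt "0.05 0 0 0 0 0 0" --pt "0.05 0 0 0 0 0 0" --pt "0.05 0 0 -0.005 0 0 0" --pt "0.05 -0.01 0 -0.02 0 0 0" --pt "0.05 0 0 -0.04 0 0 0" --pt "1 0 0 -0.04 0 0 0.18" --pt "1 0 0 0 0 0 0.18" --pt "1 0 0 0 0 0 0.18"

```text
time_s: 12.2
eef_pos: [545.8, -7.2, 107.3]
ee_rot: [0.0, 0.937, 0.35, 0.001]
force: [0.2, 0.1, 0.3]
grip_width: -0.001
grip_force: 0.0
```

Run:
```python
from h import *
s=ctrl.sense(); print(rel(s["eef_pos"])); goto((*F,64),1.262-0.9)
T=ctrl.capture("top");S=ctrl.capture("scene")
save(S,"s5.png",(260,200,130,100),6)
rects(T,4,(300,190,60,110))
for nm,P in (("T",T),("S",S)):
  for n,z in(("short_foot",54),("stand",0),("slip_a",0)):
    print(nm,n,[(np.round(d["point"],1).tolist(),round(d["score"],2),px2w(P,d["point"],z).round(1)[:2].tolist()) for d in ctrl.landmark_of(n,P)[:3]])
```

```text
(np.float64(-52.0), np.float64(0.0))
pos [545.8  -7.2 107.3] alpha 0.7159 tilt 0.08 F [0.2 0.1 0.3] t 12.2
 shift(tool,mm) [ 44.4 -27.1  43.3]
 az 0.3539
px [332. 247.] ctr [538.7  12.8] size [163.2 282.7] ang 3.111 V 110.0
T short_foot [([320.3, 234.9], 0.78, [567.1, 36.8])]
T stand [([266.0, 220.8], 0.62, [617.0, 187.2])]
T slip_a [([426.7, 204.7], 0.97, [653.9, -261.9])]
S short_foot [([323.9, 247.5], 0.81, [559.1, 31.9])]
S stand [([349.1, 316.1], 0.95, [613.8, 185.8]), ([228.1, 209.8], 0.46, [647.9, -255.1])]
S slip_a [([229.3, 210.9], 0.8, [647.6, -249.9]), ([326.0, 260.4], 0.6, [553.8, 35.7])]
```

View pics/s5.png

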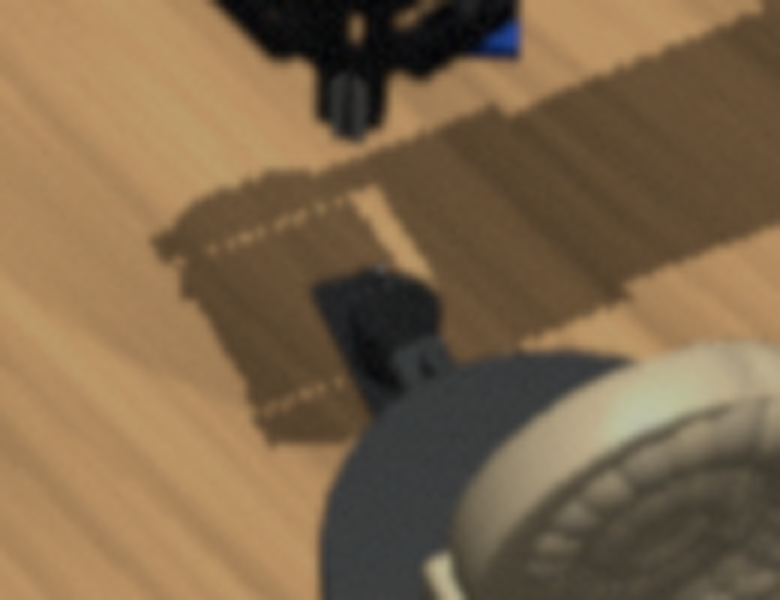

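Call:
send_rows --pt "1 0.015 -0.009 0 0 0 0" --pt "1 0.015 -0.009 0 0 0 0" --pt "1 0.0144 -0.009 0 0 0 0" --pt "1 0 0 0.01 0 0 0.177" --pt "1 0 0 0.013 0 0 0.177" --pt "1 0 0 0.013 0 0 0" --pt "1 0 0 0.01 0 0 0" --pt "1 0 0 0.0005 0 0 0" --pt "1 0 0 0 0 0 0" --pt "1 0 0 0 0 0 0"

```text
time_s: 13.85
eef_pos: [561.4, 42.4, 60.4]
ee_rot: [0.0, 0.983, 0.183, 0.0]
force: [-0.2, 0.6, -0.7]
grip_width: 0.0
grip_force: 0.0
```

Run:
```python
from h import *
s=ctrl.sense(); print(rel(s["eef_pos"]),s["force"]); goto()
S=ctrl.capture("scene"); 
for uv in [(312.5,247.5),(323.3,243.7),(322.5,268.3)]: print(rel(px2w(S,uv,5)))
for q in [(-58,-16),(-58,16),(42,-16)]: 
  p=F+q[0]*U+q[1]*N; print(q,w2px(S,(*p,5)).round(1))
print(w2px(S,(*F,54)))
```

```text
(np.float64(-0.1), np.float64(-0.2)) [-0.16002126  0.61299138 -0.67795822]
pos [561.4  42.4  60.4] alpha 0.3682 tilt 0.05 F [-0.2  0.6 -0.7] t 13.85
(np.float64(-54.3), np.float64(12.1))
(np.float64(-55.2), np.float64(-17.6))
(np.float64(12.7), np.float64(13.1))
(-58, -16) [322.3 243.1]
(-58, 16) [310.5 246.9]
(42, -16) [338.4 273.9]
[325.96788904 250.80115941]
```

Call:
send_rows --pt "1 0 0 0.003 0 0 0" --pt "1 0 0 0.002 0 0 0" --pt "1 0 0 0.001 0 0 0" --pt "1 0 0 0.001 0 0 0" --pt "1 0 0 0.001 0 0 0" --pt "1 0 0 0.001 0 0 0" --pt "1 0 0 0.001 0 0 0" --pt "1 0 0 0.001 0 0 0" --pt "1 0 0 0 0 0 0" --pt "1 0 0 0 0 0 0"

```text
time_s: 15.15
eef_pos: [561.2, 41.8, 49.6]
ee_rot: [0.001, 0.983, 0.183, -0.0]
force: [-3.7, -4.3, 6.5]
grip_width: 0.001
grip_force: 3.6
```

Call:
send_rows --pt "1 0 0 0.0005 0 0 0" --pt "1 0 0 0.0005 0 0 0" --pt "1 0 0 0.0005 0 0 0" --pt "1 0 0 0.0003 0 0 0" --pt "1 0 0 0 0 0 0" --pt "1 0 0 0 0 0 0" --pt "1 0 0 0 0 0 0" --pt "1 0 0 0 0 0 0" --pt "1 0 0 0 0 0 0" --pt "1 0 0 0 0 0 0"

```text
time_s: 16.4
eef_pos: [561.2, 41.6, 47.8]
ee_rot: [0.001, 0.983, 0.183, 0.0]
force: [-3.9, -5.2, 7.8]
grip_width: -0.001
grip_force: 3.6
```

Call:
send_rows --pt "1 -0.0007 0.0008 0 0 0 0" --pt "1 -0.0007 0.0008 0 0 0 0" --pt "1 0 0 0.0004 0 0 0" --pt "1 -0.0001 0.0001 0.0004 0 0 0" --pt "1 -0.0001 0.0001 0.0004 0 0 0" --pt "1 0 0 0 0 0 0" --pt "1 0 0 0 0 0 0" --pt "1 0 0 0 0 0 0" --pt "1 0 0 0 0 0 0" --pt "1 0 0 0 0 0 0"

```text
time_s: 17.65
eef_pos: [560.4, 40.1, 45.9]
ee_rot: [0.0, 0.983, 0.183, 0.0]
force: [2.8, 0.8, 4.4]
grip_width: 0.001
grip_force: 2.1
```

Call:
send_rows --pt "1 0 0 0.0004 0 0 0" --pt "1 -0.0001 0.0001 0.0004 0 0 0" --pt "1 -0.0001 0.0001 0.0002 0 0 0" --pt "1 0 0 0 0 0 0" --pt "1 0 0 0 0 0 0" --pt "1 0 0 0 0 0 0" --pt "1 0 0 0 0 0 0" --pt "1 0 0 0 0 0 0" --pt "1 0 0 0 0 0 0" --pt "1 0 0 0 0 0 0"

```text
time_s: 18.9
eef_pos: [560.4, 40.0, 45.5]
ee_rot: [0.0, 0.983, 0.183, 0.0]
force: [1.0, 0.1, 9.8]
grip_width: -0.001
grip_force: 4.7
```

Call:
send_rows --pt "1 0 0 0.0004 0 0 0" --pt "1 0 0 0.0003 0 0 0" --pt "1 0 0 0.0003 0 0 0" --pt "1 0 0 0 0 0 0" --pt "1 0 0 0 0 0 0" --pt "1 0 0 0 0 0 0" --pt "1 0 0 0 0 0 0" --pt "1 0 0 0 0 0 0" --pt "1 0 0 0 0 0 0" --pt "1 0 0 0 0 0 0"

```text
time_s: 20.15
eef_pos: [560.5, 40.0, 45.4]
ee_rot: [0.0, 0.983, 0.183, 0.001]
force: [-1.2, 1.4, 16.2]
grip_width: -0.001
grip_force: 8.7
```

Run:
```python
from h import *
s=ctrl.sense(); print(rel(s["eef_pos"]),s["force"],s["time_s"]); goto()
```

```text
(np.float64(-2.6), np.float64(-0.3)) [-1.20559416  1.39035074 16.2405642 ] 20.15
pos [560.5  40.   45.4] alpha 0.368 tilt 0.07 F [-1.2  1.4 16.2] t 20.15
```

Contact came at z ≈ 45.6, a drop of about 8.4 mm at the probe. Allowing for the tilt of the pad's edge, the gap is about 14.2 mm, so two slips are needed. Fetching slip 2.

Call:
send_rows --pt "0 0 0 -0.03 0 0 0" --pt "0 0 0 -0.03 0 0 -0.18" --pt "0 0 0 -0.03 0 0 -0.18" --pt "0 0 0 -0.01 0 0 -0.18" --pt "0 -0.0329 0.0465 0 0 0 0" --pt "0 -0.0329 0.0465 0 0 0 0" --pt "0 -0.0329 0.0465 0 0 0 0" --pt "0 -0.0329 0.0465 0 0 0 0" --pt "0 -0.0329 0.0465 0 0 0 0" --pt "0 -0.0329 0.0465 0 0 0 0"

```text
time_s: 21.4
eef_pos: [657.9, -288.7, 142.6]
ee_rot: [-0.002, 0.899, 0.438, -0.001]
force: [0.9, -0.2, 0.6]
grip_width: 0.498
grip_force: 0.0
```

Call:
send_rows --pt "0 0 0 0.01 0 0 -0.158" --pt "0 0 0 0.01 0 0 -0.158" --pt "0 0 0 0.01 0 0 -0.158" --pt "0 0 0 0.01 0 0 -0.158" --pt "0 0 0 0.02 0 0 -0.158" --pt "0 0 0 0.02 0 0 -0.156" --pt "0 0 0 0 0 0 0" --pt "0 0 0 0 0 0 0" --pt "0 0 0 0 0 0 0" --pt "0 0 0 0 0 0 0"

```text
time_s: 22.65
eef_pos: [658.7, -287.4, 64.5]
ee_rot: [0.0, 0.601, 0.8, 0.0]
force: [0.1, 0.2, -0.1]
grip_width: 0.496
grip_force: 0.0
```

Run:
```python
from h import *
W=ctrl.capture("wrist"); rects(W,4,(230,60,180,285))
print(ctrl.landmark_of("slip_a",W)[:2])
for d in ctrl.landmark_of("slip_a",W)[:2]: print(px2w(W,d["point"],0))
a=1.854;c=np.array([649,-253.]);p=c-36*np.array([np.cos(a),np.sin(a)])
goto((*p,1.5),a); print(ctrl.sense()["joints"].round(2))
T=ctrl.capture("top");S=ctrl.capture("scene")
for nm,P in (("T",T),("S",S)):
  for n,z in(("short_foot",54),("stand",0),("slip_a",0)):
    print(nm,n,[(np.round(d["point"],1).tolist(),round(d["score"],2),px2w(P,d["point"],z).round(1)[:2].tolist()) for d in ctrl.landmark_of(n,P)[:3]])
rects(T,5,(300,200,60,80))
```

```text
px [242. 317.] ctr [ 626.  -334.1] size [12.7 36.5] ang 1.593 V 68.0
px [398. 318.] ctr [ 710.5 -309.4] size [11.9 37. ] ang 2.103 V 68.0
px [326. 227.] ctr [ 654.2 -270.3] size [31.4 62.4] ang 1.854 V 68.0
px [323. 116.] ctr [ 639.7 -220.5] size [31.5 32.1] ang 1.844 V 68.0
[{'point': [323.9, 187.3], 'score': 0.97}]
[ 650.14563771 -251.89836166    0.        ]
pos [ 658.6 -287.4   64.1] alpha 1.8534 tilt 0.01 F [-0.7 -0.5  0.4] t 22.8
 shift(tool,mm) [-0.3  0.4 62.6]
 az -0.0006
[-0.57  0.89  0.98 -0.    1.26 -0.86]
T short_foot [([318.6, 235.1], 0.59, [566.7, 41.3]), ([272.1, 219.9], 0.43, [609.9, 164.2])]
T stand [([267.7, 221.7], 0.64, [614.4, 182.5])]
T slip_a [([320.5, 239.0], 0.62, [563.0, 36.6]), ([425.5, 205.9], 0.47, [650.5, -258.4])]
S short_foot [([327.5, 250.8], 0.95, [558.8, 44.7])]
S stand []
S slip_a [([227.3, 210.2], 0.67, [650.3, -255.3]), ([323.4, 263.4], 0.62, [564.6, 38.5])]
px [326. 257.] ctr [521.   13.1] size [137.7 161.9] ang 1.552 V 110.0
```

Call:
send_rows --pt "0 -0.0003 0.0006 0.03 0 0 0" --pt "0 0 0 0.02 0 0 0" --pt "0 0 0 0.009 0 0 0" --pt "0 0 0 0.0036 0 0 0" --pt "0 0 0 0 0 0 0" --pt "0 0 0 0 0 0 0" --pt "1 0 0 0 0 0 0" --pt "1 0 0 0 0 0 0" --pt "1 0 0 0 0 0 0" --pt "1 0 0 0 0 0 0"

```text
time_s: 24.45
eef_pos: [659.6, -287.7, 2.3]
ee_rot: [0.001, 0.6, 0.8, 0.0]
force: [0.1, 0.2, 6.4]
grip_width: 0.344
grip_force: 39.5
```

Run:
```python
from h import *
s=ctrl.sense(); print(s["grip_width"],s["grip_force"],s["eef_pos"])
W=ctrl.capture("wrist"); rects(W,5,(230,20,180,325))
p=F-150*U; goto((*p,80));
```

```text
0.3441061514624395 39.52422022819519 [ 659.60441211 -287.67732205    2.26622587]
px [385. 321.] ctr [ 683.5 -281.6] size [14.6 25. ] ang 2.029 V 72.0
px [256. 320.] ctr [ 635.5 -296. ] size [13.9 25.2] ang 1.714 V 72.0
px [325. 269.] ctr [ 654.  -269.7] size [31.7 63.9] ang 1.854 V 72.0
px [320. 122.] ctr [ 639.8 -220.6] size [31.5 32.2] ang 1.854 V 72.0
pos [ 659.6 -287.7    2.2] alpha 1.8538 tilt 0.08 F [-0.8  1.3  5.9] t 24.5
 shift(tool,mm) [219.7 -85.5 -78.1]
```

Call:
send_rows --pt "1 0 0 -0.02 0 0 0" --pt "1 0 0 -0.02 0 0 0.148" --pt "1 0 0 -0.02 0 0 0.148" --pt "1 0 0 -0.02 0 0 0.148" --pt "1 0 0 0 0 0 0.148" --pt "1 0.0269 -0.0387 0 0 0 0" --pt "1 0.0269 -0.0387 0 0 0 0" --pt "1 0.0269 -0.0387 0 0 0 0" --pt "1 0.0269 -0.0387 0 0 0 0" --pt "1 0.0269 -0.0387 0 0 0 0"

```text
time_s: 25.75
eef_pos: [515.0, -99.4, 82.3]
ee_rot: [0.001, 0.808, 0.59, 0.0]
force: [1.4, 0.0, -0.9]
grip_width: 0.348
grip_force: 39.6
```

Run:
```python
from h import *
s=ctrl.sense(); print(s["grip_width"],rel(s["eef_pos"])); goto((*(F-128*U),10),1.262)
```

```text
0.34751403838979394 (np.float64(-149.3), np.float64(-1.3))
pos [515.  -99.4  82.3] alpha 1.2617 tilt 0.07 F [ 1.4  0.  -0.9] t 25.75
 shift(tool,mm) [21.3  1.2 72.3]
 az -0.0003
```

Call:
send_rows --pt "1 0 0.0006 0.03 0 0 0" --pt "1 0 0.0006 0.025 0 0 0" --pt "1 0 0 0.012 0 0 0" --pt "1 0 0 0.005 0 0 0" --pt "1 0 0 0 0 0 0" --pt "1 0 0 0 0 0 0" --pt "1 0 0 0 0 0 0" --pt "1 0 0 0 0 0 0" --pt "1 0 0 0 0 0 0" --pt "1 0 0 0 0 0 0"

```text
time_s: 27.0
eef_pos: [516.9, -100.9, 9.3]
ee_rot: [-0.0, 0.808, 0.59, -0.0]
force: [0.0, 0.2, 0.5]
grip_width: 0.351
grip_force: 39.7
```

Run:
```python
from h import *
s=ctrl.sense(); print(s["grip_width"],rel(s["eef_pos"])); goto((*(F-42*U),9),1.262)
W=ctrl.capture("wrist"); S=ctrl.capture("scene")
big=np.hstack([cv2.resize(W["img"][0:330,160:480],(388,400)),cv2.resize(S["img"][205:285,280:360],(400,400),interpolation=2)])
cv2.imwrite("pics/w6.png",big[:,:,::-1])
```

```text
0.35147688599118065 (np.float64(-150.1), np.float64(1.0))
pos [ 516.9 -100.9    9.3] alpha 1.2618 tilt 0.0 F [0.  0.2 0.5] t 27.0
 shift(tool,mm) [108.1  -1.    0.3]
 az -0.0002
```

View pics/w6.png

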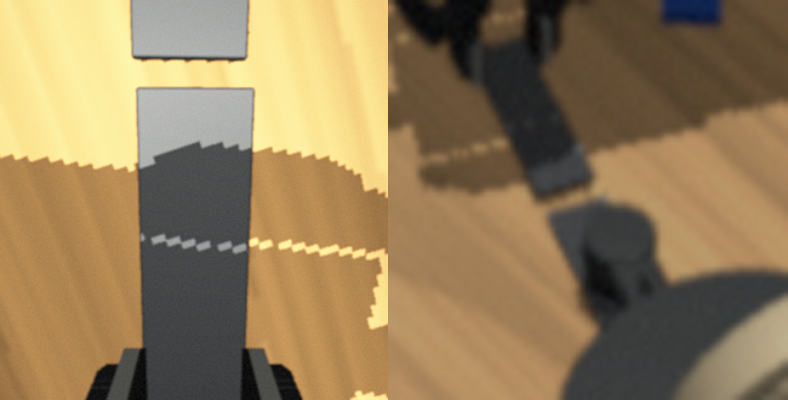

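The picture shows slip 2 held level and in line with slip 1's tail, about 1.5 mm to the right. I correct that and slide it in on top.

Call:
send_rows --pt "1 0 -0.0013 0.0006 0 0 0" --pt "1 0.0135 0 0 0 0 0" --pt "1 0.0135 0 0 0 0 0" --pt "1 0.0135 0 0 0 0 0" --pt "1 0.0135 0 0 0 0 0" --pt "1 0.0135 0 0 0 0 0" --pt "1 0.0135 0 0 0 0 0" --pt "1 0.0135 0 0 0 0 0" --pt "1 0.0135 0 0 0 0 0" --pt "1 0 0 0 0 0 0"

```text
time_s: 28.35
eef_pos: [548.7, 3.3, 8.7]
ee_rot: [0.0, 0.807, 0.59, 0.0]
force: [0.7, -0.0, -0.4]
grip_width: 0.347
grip_force: 39.7
```

Run:
```python
from h import *
s=ctrl.sense(); print(s["force"],s["wrist_torque"],rel(s["eef_pos"]),s["force"][:2]@U); goto()
```

```text
[ 0.6614929  -0.04357847 -0.38919928] [-0.03117242  0.01662344 -0.04659984] (np.float64(-41.2), np.float64(-0.4)) 0.15951849284982111
pos [548.7   3.3   8.7] alpha 1.2631 tilt 0.0 F [ 0.7 -0.  -0.4] t 28.35
```

Call:
send_rows --pt "1 0 0 0.0013 0 0 0" --pt "1 0 0 0 0 0 0" --pt "0.05 0 0 0 0 0 0" --pt "0.05 0 0 0 0 0 0" --pt "0.05 0 0 0 0 0 0" --pt "0.05 0 0 -0.005 0 0 0" --pt "0.05 -0.01 0 -0.02 0 0 0" --pt "0 0 0 -0.035 0 0 0" --pt "0 0 0 -0.035 0 0 0" --pt "0 -0.046 -0.0004 0 0 0 0"

```text
time_s: 29.6
eef_pos: [532.7, -50.1, 105.4]
ee_rot: [0.002, 0.806, 0.591, 0.002]
force: [1.2, -0.4, -0.8]
grip_width: 0.505
grip_force: 0.0
```

Call:
send_rows --pt "0 -0.05 -0.0006 0 0 0 0" --pt "0 -0.05 -0.0006 0 0 0 0" --pt "0 -0.05 -0.0006 0 0 0 0" --pt "0 -0.05 -0.0006 0 0 0 0" --pt "0 -0.05 -0.0006 0 0 0 0" --pt "0 0 0 0.01 0 0 -0.165" --pt "0 0 0 0.01 0 0 -0.165" --pt "0 0 0 0.01 0 0 -0.165" --pt "0 0 0 0 0 0 0" --pt "0 0 0 0 0 0 0"

```text
time_s: 30.85
eef_pos: [452.4, -288.2, 73.0]
ee_rot: [0.0, 0.64, 0.769, -0.0]
force: [-0.5, 0.1, 0.2]
grip_width: 0.496
grip_force: 0.0
```

Run:
```python
from h import *
W=ctrl.capture("wrist"); rects(W,5,(230,20,180,325))
for d in ctrl.landmark_of("wedge",W)[:2]: print(d,px2w(W,d["point"],0).round(1))
goto((452.5,-287.1,3),1.757)
T=ctrl.capture("top");S=ctrl.capture("scene")
cv2.imwrite("pics/w7.png",np.hstack([cv2.resize(W["img"][0:400,120:520],(400,400)),cv2.resize(S["img"][205:285,280:360],(400,400),interpolation=2)])[:,:,::-1])
```

```text
px [397. 317.] ctr [ 504.  -319.1] size [12.2 38. ] ang 2.026 V 69.0
px [242. 317.] ctr [ 414.1 -335.8] size [12.8 37.7] ang 1.521 V 69.0
px [326. 227.] ctr [ 450.5 -271.8] size [31.9 56.8] ang 1.754 V 69.0
px [319. 132.] ctr [ 442.4 -229.7] size [31.4 59.3] ang 1.763 V 69.0
{'point': [77.0, 235.9], 'score': 0.86} [ 317.7 -305.5    0. ]
{'point': [323.3, 179.6], 'score': 0.61} [ 446.7 -249.5    0. ]
pos [ 452.4 -288.2   72.9] alpha 1.7549 tilt 0.05 F [ 0.2 -0.2  0.1] t 30.95
 shift(tool,mm) [ 1.1  0.2 69.9]
 az -0.0021
```

View pics/w7.png

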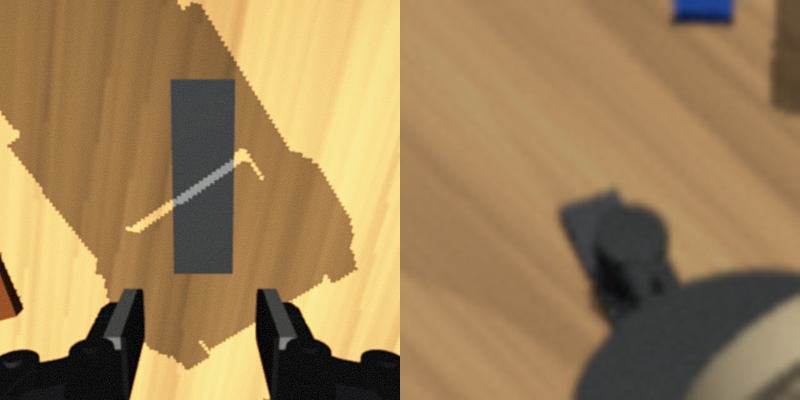

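The wedge lies squarely between the pads (tail at (203,272) in the left half). The right half shows the two slips stacked squarely under the boss. Gripping the wedge.

Call:
send_rows --pt "0 0.001 0.0005 0.03 0 0 0" --pt "0 0 0 0.025 0 0 0" --pt "0 0 0 0.01 0 0 0" --pt "0 0 0 0.005 0 0 0" --pt "0 0 0 0 0 0 0" --pt "0 0 0 0 0 0 0" --pt "1 0 0 0 0 0 0" --pt "1 0 0 0 0 0 0" --pt "1 0 0 0 0 0 0" --pt "1 0 0 0 0 0 0"

```text
time_s: 32.3
eef_pos: [452.9, -287.3, 3.3]
ee_rot: [0.001, 0.638, 0.77, -0.0]
force: [-0.7, 1.7, 5.4]
grip_width: 0.361
grip_force: 39.9
```

Run:
```python
from h import *
s=ctrl.sense(); print(s["grip_width"],s["grip_force"],rel(s["eef_pos"])); goto((*(F-160*U),80),1.262)
```

```text
0.36097506813296426 39.87111836671829 (np.float64(-347.1), np.float64(-3.4))
pos [ 452.9 -287.3    3.3] alpha 1.7568 tilt 0.08 F [-0.7  1.7  5.4] t 32.3
 shift(tool,mm) [163.   91.9 -76.8]
 az 0.4948
```

Call:
send_rows --pt "1 0 0 -0.02 0 0 0" --pt "1 0 0 -0.02 0 0 0.165" --pt "1 0 0 -0.02 0 0 0.165" --pt "1 0 0 0 0 0 0.165" --pt "1 0.047 0.0008 0 0 0 0" --pt "1 0.047 0.0008 0 0 0 0" --pt "1 0.047 0.0008 0 0 0 0" --pt "1 0.046 0.0006 0 0 0 0" --pt "1 0 0 0.025 0 0 0" --pt "1 0 0 0.015 0 0 0"

```text
time_s: 33.55
eef_pos: [512.1, -109.3, 21.6]
ee_rot: [-0.0, 0.807, 0.59, -0.0]
force: [-0.2, -0.3, -1.1]
grip_width: 0.36
grip_force: 39.8
```

Run:
```python
from h import *
s=ctrl.sense(); print(s["grip_width"],s["grip_force"],rel(s["eef_pos"])); goto((*(F-160*U-.4*N),14.5),1.262)
W=ctrl.capture("wrist"); S=ctrl.capture("scene")
cv2.imwrite("pics/w8.png",np.hstack([cv2.resize(W["img"][0:400,120:520],(400,400)),cv2.resize(S["img"][190:290,270:370],(400,400),interpolation=2)])[:,:,::-1])
```

```text
0.360399342418735 39.7884938120842 (np.float64(-159.6), np.float64(-1.1))
pos [ 512.1 -109.3   21.6] alpha 1.2625 tilt 0.04 F [-0.2 -0.3 -1.1] t 33.55
 shift(tool,mm) [-0.4  0.7  7.1]
 az 0.0005
```

View pics/w8.png

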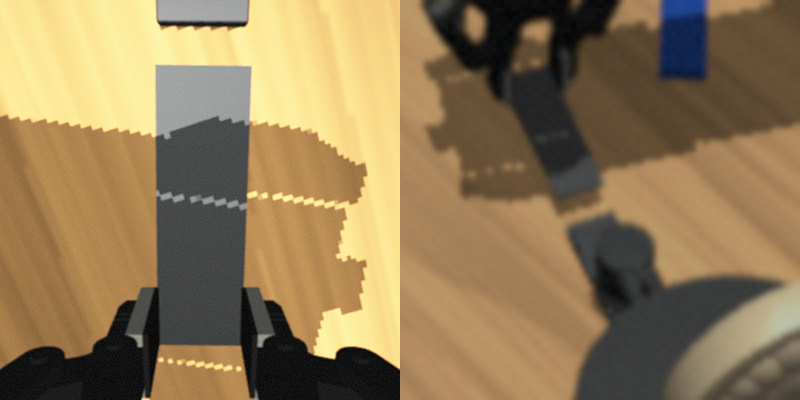

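Call:
send_rows --pt "1 0 0 0.005 0 0 0" --pt "1 0 0 0.0015 0 0 0" --pt "1 0 0 0 0 0 0" --pt "1 0.015 0 0 0 0 0" --pt "1 0.016 0 0 0 0 0" --pt "1 0.015 0 0 0 0 0" --pt "1 0 0 0.0007 0 0 0" --pt "1 0 0 0 0 0 0" --pt "1 0 0 0 0 0 0" --pt "1 0 0 0 0 0 0"

```text
time_s: 34.9
eef_pos: [526.2, -66.3, 15.2]
ee_rot: [0.0, 0.808, 0.59, 0.0]
force: [0.5, 0.2, -0.4]
grip_width: 0.358
grip_force: 39.8
```

Run:
```python
from h import *
s=ctrl.sense(); print(s["wrist_torque"],rel(s["eef_pos"]),s["force"][:2]@U); goto()
```

```text
[-0.01206507 -0.03178939  0.02765909] (np.float64(-114.3), np.float64(-0.7)) 0.3633263827518599
pos [526.2 -66.3  15.2] alpha 1.2612 tilt 0.0 F [ 0.5  0.2 -0.4] t 34.9
```

Call:
send_rows --pt "1 0 0 0.0007 0 0 0" --pt "1 0 0 0.0007 0 0 0" --pt "1 0 0 0.0006 0 0 0" --pt "1 0 0 0 0 0 0" --pt "1 0 0 0 0 0 0" --pt "1 0 0 0 0 0 0" --pt "1 0 0 0 0 0 0" --pt "1 0 0 0 0 0 0" --pt "1 0 0 0 0 0 0" --pt "1 0 0 0 0 0 0"

```text
time_s: 36.15
eef_pos: [526.3, -65.9, 13.2]
ee_rot: [0.0, 0.807, 0.59, 0.0]
force: [-0.4, -0.1, 0.3]
grip_width: 0.355
grip_force: 39.8
```

Call:
send_rows --pt "1 0.005 0 0 0 0 0" --pt "1 0.005 0 0 0 0 0" --pt "1 0.005 0 0 0 0 0" --pt "1 0.005 0 0 0 0 0" --pt "1 0.002 0 0 0 0 0" --pt "1 0.002 0 0 0 0 0" --pt "1 0.002 0 0 0 0 0" --pt "1 0 0 0 0 0 0" --pt "1 0 0 0 0 0 0" --pt "1 0 0 0 0 0 0"

```text
time_s: 37.4
eef_pos: [534.1, -41.2, 13.2]
ee_rot: [-0.0, 0.808, 0.59, -0.0]
force: [-0.4, 0.4, 1.2]
grip_width: 0.357
grip_force: 39.9
```

Call:
send_rows --pt "1 0.001 0 0 0 0 0" --pt "1 0.001 0 0 0 0 0" --pt "1 0.001 0 0 0 0 0" --pt "1 0.001 0 0 0 0 0" --pt "1 0 0 0 0 0 0" --pt "1 0 0 0 0 0 0" --pt "1 0 0 0 0 0 0" --pt "1 0 0 0 0 0 0" --pt "1 0 0 0 0 0 0" --pt "1 0 0 0 0 0 0"

```text
time_s: 38.65
eef_pos: [535.4, -37.3, 13.2]
ee_rot: [-0.0, 0.808, 0.59, 0.0]
force: [-0.2, 1.2, -0.1]
grip_width: 0.357
grip_force: 39.9
```

Run:
```python
from h import *
s=ctrl.sense(); print(s["wrist_torque"],rel(s["eef_pos"]),s["force"][:2]@U); goto()
```

```text
[ 0.13027148 -0.03254915  0.06706063] (np.float64(-83.9), np.float64(-0.7)) 1.1218327178556198
pos [535.4 -37.3  13.2] alpha 1.2618 tilt 0.0 F [-0.2  1.2 -0.1] t 38.65
```

Call:
send_rows --pt "1 0.001 0 0 0 0 0" --pt "1 0.001 0 0 0 0 0" --pt "1 0.001 0 0 0 0 0" --pt "1 0.001 0 0 0 0 0" --pt "1 0.001 0 0 0 0 0" --pt "1 0 0 0 0 0 0" --pt "1 0 0 0 0 0 0" --pt "1 0 0 0 0 0 0" --pt "1 0 0 0 0 0 0" --pt "1 0 0 0 0 0 0"

```text
time_s: 39.9
eef_pos: [537.0, -32.7, 13.3]
ee_rot: [0.0, 0.808, 0.59, 0.0]
force: [-0.8, -5.5, 3.2]
grip_width: 0.357
grip_force: 40.1
```

Run:
```python
from h import *
s=ctrl.sense(); print(s["wrist_torque"],rel(s["eef_pos"]),s["force"][:2]@U); goto()
```

```text
[-0.85271887  0.21693812 -0.02406652] (np.float64(-79.1), np.float64(-0.6)) -5.4621923951135996
pos [537.  -32.7  13.3] alpha 1.2618 tilt 0.02 F [-0.8 -5.5  3.2] t 39.9
```

Contact: about 5.5 N of push with the pad edge some 25 mm up the wedge, i.e. 4 mm thick there. That makes the gap about 14 mm, which agrees with the probe. Release so the wedge settles, then push it from behind with shut fingers.

Call:
send_rows --pt "0.05 0 0 0 0 0 0" --pt "0.05 0 0 0 0 0 0" --pt "0.05 0 0 0 0 0 0" --pt "0.05 0 0 -0.005 0 0 0" --pt "0.05 0 0 -0.025 0 0 0" --pt "1 -0.02 0 0 0 0 0" --pt "1 -0.015 0 0 0 0 0" --pt "1 0 0 0 0 0 0" --pt "1 0 0 0 0 0 0" --pt "1 0 0 0 0 0 0"

```text
time_s: 41.15
eef_pos: [526.3, -65.5, 43.1]
ee_rot: [-0.0, 0.807, 0.59, -0.0]
force: [0.2, 0.0, -0.3]
grip_width: -0.002
grip_force: 0.0
```

Run:
```python
from h import *
s=ctrl.sense(); print(s["force"],rel(s["eef_pos"]),s["force"][:2]@U); goto()
W=ctrl.capture("wrist"); S=ctrl.capture("scene")
cv2.imwrite("pics/w9.png",np.hstack([cv2.resize(W["img"][0:400,120:520],(400,400)),cv2.resize(S["img"][200:280,280:360],(400,400),interpolation=2)])[:,:,::-1])
for uv in w2px(W,(*(F-91*U-.6*N),20)),: print("tail pred px in crop",uv-[120,0])
```

```text
[ 0.23501134  0.0375783  -0.34366712] (np.float64(-113.5), np.float64(-0.9)) 0.10722364689881678
pos [526.3 -65.5  43.1] alpha 1.2623 tilt 0.02 F [ 0.2  0.  -0.3] t 41.15
tail pred px in crop [202.26140809 235.88442367]
```

View pics/w9.png

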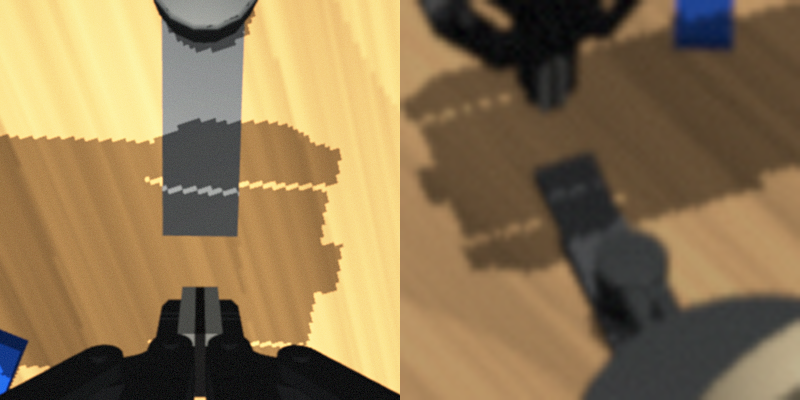

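The wedge (162–243, tail at row 236) lies straight under the boss and in line with the shut fingers at (200,310). Lower behind it and push gently.

Call:
send_rows --pt "1 0 0 0.015 0 0 0" --pt "1 0 0 0.01 0 0 0" --pt "1 0 0 0.005 0 0 0" --pt "1 0.003 0 0 0 0 0" --pt "1 0.003 0 0 0 0 0" --pt "1 0.002 0 0 0 0 0" --pt "1 0.001 0 0 0 0 0" --pt "1 0.001 0 0 0 0 0" --pt "1 0 0 0 0 0 0" --pt "1 0 0 0 0 0 0"

```text
time_s: 42.5
eef_pos: [529.3, -56.4, 13.2]
ee_rot: [-0.0, 0.808, 0.59, 0.0]
force: [-0.0, -0.3, 0.3]
grip_width: 0.001
grip_force: 0.0
```

Call:
send_rows --pt "1 0.0005 0 0 0 0 0" --pt "1 0.0005 0 0 0 0 0" --pt "1 0.0005 0 0 0 0 0" --pt "1 0.0005 0 0 0 0 0" --pt "1 0 0 0 0 0 0" --pt "1 0 0 0 0 0 0" --pt "1 0 0 0 0 0 0" --pt "1 0 0 0 0 0 0" --pt "1 0 0 0 0 0 0" --pt "1 0 0 0 0 0 0"

```text
time_s: 43.75
eef_pos: [529.9, -54.6, 13.2]
ee_rot: [0.0, 0.808, 0.59, -0.0]
force: [-1.6, -3.6, -0.5]
grip_width: -0.002
grip_force: 1.3
```

Call:
send_rows --pt "1 0.0004 0 0 0 0 0" --pt "1 0.0004 0 0 0 0 0" --pt "1 0.0004 0 0 0 0 0" --pt "1 0 0 0 0 0 0" --pt "1 0 0 0 0 0 0" --pt "1 0 0 0 0 0 0" --pt "1 0 0 0 0 0 0" --pt "1 0 0 0 0 0 0" --pt "1 0 0 0 0 0 0" --pt "1 0 0 0 0 0 0"

```text
time_s: 45.0
eef_pos: [530.3, -53.4, 13.2]
ee_rot: [0.0, 0.808, 0.59, -0.0]
force: [-2.0, -4.2, -0.3]
grip_width: 0.001
grip_force: 2.5
```

Run:
```python
from h import *
s=ctrl.sense(); print(s["force"],rel(s["eef_pos"]),s["force"][:2]@U); goto()
```

```text
[-2.01129407 -4.1926143  -0.25184735] (np.float64(-100.8), np.float64(-0.7)) -4.605560576040843
pos [530.3 -53.4  13.2] alpha 1.2618 tilt 0.0 F [-2.  -4.2 -0.3] t 45.0
```

Call:
send_rows --pt "1 0.0004 0 0 0 0 0" --pt "1 0.0004 0 0 0 0 0" --pt "1 0.0004 0 0 0 0 0" --pt "1 0 0 0 0 0 0" --pt "1 0 0 0 0 0 0" --pt "1 0 0 0 0 0 0" --pt "1 0 0 0 0 0 0" --pt "1 0 0 0 0 0 0" --pt "1 0 0 0 0 0 0" --pt "1 0 0 0 0 0 0"

```text
time_s: 46.25
eef_pos: [530.6, -52.4, 13.2]
ee_rot: [0.0, 0.807, 0.59, -0.0]
force: [-1.5, -5.6, 0.2]
grip_width: -0.003
grip_force: 3.0
```

Run:
```python
from h import *
s=ctrl.sense(); print(s["force"],rel(s["eef_pos"]),s["force"][:2]@U); goto()
```

```text
[-1.50610128 -5.56615153  0.20783865] (np.float64(-99.7), np.float64(-0.7)) -5.760595387172649
pos [530.6 -52.4  13.2] alpha 1.2618 tilt 0.01 F [-1.5 -5.6  0.2] t 46.25
```

Call:
send_rows --pt "1 0.0004 0 0 0 0 0" --pt "1 0.0004 0 0 0 0 0" --pt "1 0.0004 0 0 0 0 0" --pt "1 0 0 0 0 0 0" --pt "1 0 0 0 0 0 0" --pt "1 0 0 0 0 0 0" --pt "1 0 0 0 0 0 0" --pt "1 0 0 0 0 0 0" --pt "1 0 0 0 0 0 0" --pt "1 0 0 0 0 0 0"

```text
time_s: 47.5
eef_pos: [530.9, -51.4, 13.2]
ee_rot: [0.0, 0.807, 0.59, -0.0]
force: [-2.6, -7.0, -0.5]
grip_width: -0.004
grip_force: 3.7
```

Run:
```python
from h import *
s=ctrl.sense(); print(s["force"],rel(s["eef_pos"]),s["force"][:2]@U); goto()
W=ctrl.capture("wrist"); rects(W,16,(230,100,180,180))
g=cv2.cvtColor(W["img"],cv2.COLOR_RGB2HSV)
S=ctrl.capture("scene");T=ctrl.capture("top")
print([w2px(W,(*(F+q*U),z)).round() for q,z in((-91,20),(-56,10),(-18,54))])
for nm,P in (("T",T),("S",S)):
  for n,z in(("short_foot",54),("stand",0)):
    print(nm,n,[(np.round(d["point"],1).tolist(),px2w(P,d["point"],z).round(1)[:2].tolist()) for d in ctrl.landmark_of(n,P)[:1]])
```

```text
[-2.60443032 -6.96296763 -0.45497448] (np.float64(-98.7), np.float64(-0.7)) -7.425137689044017
pos [530.9 -51.4  13.2] alpha 1.2619 tilt 0.03 F [-2.6 -7.  -0.5] t 47.5
px [320. 177.] ctr [543.9  -8. ] size [32.4 63.6] ang 1.259 V 84.0
[array([324., 298.]), array([324., 199.]), array([326.,  79.])]
T short_foot [([319.4, 235.6], [565.3, 39.2])]
T stand [([270.2, 222.0], [613.4, 175.6])]
S short_foot [([325.9, 251.7], [563.4, 44.3])]
S stand [([348.8, 314.6], [611.8, 182.6])]
```

Call:
send_rows --pt "1 0.0004 0 0 0 0 0" --pt "1 0.0004 0 0 0 0 0" --pt "1 0.0004 0 0 0 0 0" --pt "1 0 0 0 0 0 0" --pt "1 0 0 0 0 0 0" --pt "1 0 0 0 0 0 0" --pt "1 0 0 0 0 0 0" --pt "1 0 0 0 0 0 0" --pt "1 0 0 0 0 0 0" --pt "1 0 0 0 0 0 0"

```text
time_s: 49.1
eef_pos: [531.2, -50.5, 13.2]
ee_rot: [0.0, 0.807, 0.59, -0.0]
force: [-3.5, -9.0, 0.1]
grip_width: -0.001
grip_force: 4.4
```

Run:
```python
from h import *
s=ctrl.sense(); print(s["force"],rel(s["eef_pos"]),s["force"][:2]@U)
```

```text
[-3.53511496 -9.01264873  0.11672328] (np.float64(-97.7), np.float64(-0.7)) -9.660715351495858
```

Push is about 9.7 N and rising smoothly, so the wedge is snug. Backing off.

Call:
send_rows --pt "1 -0.002 0 0 0 0 0" --pt "1 -0.005 0 0 0 0 0" --pt "1 -0.02 0 0 0 0 0" --pt "1 0 0 -0.02 0 0 0" --pt "1 0 0 -0.03 0 0 0" --pt "1 0 0 -0.03 0 0 0" --pt "1 0 0 0 0 0 0" --pt "1 0 0 0 0 0 0" --pt "1 0 0 0 0 0 0" --pt "1 0 0 0 0 0 0"

```text
time_s: 50.35
eef_pos: [522.9, -75.5, 92.6]
ee_rot: [-0.001, 0.808, 0.59, -0.0]
force: [0.3, -0.1, 0.7]
grip_width: 0.003
grip_force: 0.0
```

Run:
```python
from h import *
s=ctrl.sense(); print(s["force"],rel(s["eef_pos"]),s["time_s"])
W=ctrl.capture("wrist"); S=ctrl.capture("scene")
rects(W,18,(230,0,180,285))
print([(q,w2px(W,(*(F+q*U),z)).round()) for q,z in((-91,20),(-86,20),(-56,10),(0,54))])
for n,z in(("short_foot",54),("wedge",10)):
  for P in(W,S): print(n,[(np.round(d["point"],1).tolist(),round(d["score"],2),px2w(P,d["point"],z).round(1)[:2].tolist(),rel(px2w(P,d["point"],z))) for d in ctrl.landmark_of(n,P)[:3]])
```

```text
[ 0.30980116 -0.14666157  0.7298559 ] (np.float64(-124.1), np.float64(-1.0)) 50.35
px [320. 178.] ctr [534.3 -37. ] size [ 4.8 31.3] ang 2.834 V 101.0
px [323. 146.] ctr [539.8 -21.1] size [28.8 31.4] ang 2.828 V 101.0
px [324.  40.] ctr [556.6  25.9] size [35.4 35.9] ang 2.833 V 101.0
[(-91, array([323., 190.])), (-86, array([323., 181.])), (-56, array([323., 122.])), (0, array([325., -23.]))]
short_foot []
short_foot [([323.4, 252.5], 0.75, [569.5, 42.3], (np.float64(2.3), np.float64(7.5)))]
wedge [([126.7, 336.4], 0.69, [387.6, -97.3], (np.float64(-185.9), np.float64(-123.3))), ([321.2, 84.8], 0.68, [549.1, 7.4], (np.float64(-37.1), np.float64(-1.2)))]
wedge [([340.8, 197.1], 0.65, [391.4, -92.0], (np.float64(-179.8), np.float64(-121.3))), ([316.1, 245.4], 0.59, [547.9, -9.5], (np.float64(-53.6), np.float64(2.7)))]
```

```bash
python3 -c "
from rig import ctrl
print(ctrl.finish_job())"
```

```text
the job is handed in; nothing more can be done
None
```

The job is handed in at about 50 s: both slips are stacked under the short foot, and the wedge, pushed in thin end first on top of them, held where it was when I backed off at about 10 N. I did not press the boss afterwards to confirm the stand no longer rocks, and I viewed 12 pictures, two over the limit of 10.

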